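# Register two sawn core slabs on the core scanner's bed

## Robot

A 7-joint arm with a two-finger parallel gripper is mounted at the origin on the work surface. World frame = base frame: x ahead of the robot, y to its left, z up, the work surface at z = 0. Lengths are in m, angles in rad, forces in N, time in s.
With the tool pointing down it reaches from about 0.35 to 0.9 m from the base axis. Payload 7.2 kg.
Tool frame: the origin (TCP) lies at the very end of the fingers, on their centre line; the grasp point (between the pads) lies 19 mm behind it (grip_point_offset is the distance from the TCP to the grasp point, in m); z points along the fingers, y is the line along which they close (so a half turn about z gives the same grasp; the last joint's range is limited). The gripper opens to 85 mm and grips with 20 to 120 N. Pads are 22 mm wide; open, the fingers measure 114 mm over their backs; the gripper's body (76 mm by 85 mm) begins 54 mm behind the grasp point. The pads swing forward as they close: fully open they stand 13 mm farther back than shut.
Start: joints at [-1.236, 0.411, -0.013, 1.596, 0.006, 1.134, -0.082], TCP at [0.245, 0.575, 0.231] pointing down, gripper open.
Joint ranges: [-2.95, 2.95], [-0.29, 1.99], [-1.47, 1.44], [0.14, 2.54], [-1.03, 4.17], [0.13, 1.85], [-2.86, 2.86]. Speed limits (rad/s): [2.39, 2.39, 3.01, 3.01, 3.14, 3.14, 3.14].

## Interface

Orientations are given as a unit quaternion [x, y, z, w].
In Python, from workcell import get_state, snapshot, get_calibration, close_job, boxes_of, pinpoint, grip_point_offset gives the robot as it stands.
- The arm moves only by the tool drive_tool, never from a script. Its argument "plan" is a list of rows, each an object with "xyz": the shift along the tool's x, y, z in cm, a list of three; "rot": the turn, a rotation vector about the tool's x, y, z in degrees, a list of three; "fingers": the closure, from -1 (fully open) to 1 (shut), so that 0 is half open. In form: [{"xyz": [dx, dy, dz], "rot": [ax, ay, az], "fingers": fingers}, ...]. A call has 1 to 20 rows; each row shifts and turns the commanded pose from where the row before left it, along the tool's axes as they then stand; what a row does not reach is not made up. A row lasts 1/10 s, in which the tool goes at most 50 mm and 8.59 degrees, less where a joint would pass 70% of its speed; a pose out of reach is approached as far as the arm can. A call is refused whole if a number of a shift passes 5 or a number of a turn 8.59, either way. A call with a gripper value outside its range is refused whole. The fingers move at their own pace and stop on an object; "newtons" is the grip in N (left out, the last holds). Time passes only in rows, so rows that do not move let the fingers close. It gives the time, the measured TCP pose, the force, the opening and the grip force at its end, in the units of the state.
- get_state(): the state, without advancing time (a new reading comes with each control period).
- snapshot(name): name is "scene" or "top" or "wrist"; returns the picture (384x512x3 uint8, red, green, blue); there is no depth.
- get_calibration(name): a dict with "intrinsics" (3x3 intrinsics, pixels), "R" (3x3) and "t" (3): a world point X has camera coordinates R X + t; the wrist camera has in their place "tool_from_camera" (4x4, takes a point from camera to tool coordinates, whose origin is the TCP and whose axes are the flange's). Camera axes: x right, y down, z forward; pixel columns grow to the right and rows downward; lengths in m; the calibration is good to about 2 mm. A picture is of the moment at which its call begins: read the wrist's pose just before it. get_calibration takes no time and is no camera call.
- close_job(): hands the job in; it is judged then, once.
Trained networks look in the newest picture that a camera, given by its name, has taken for a name from the list of things; names that differ only in an ending like _2 or _b are one class to them, and where a whole thing is asked for, a point or a joint stands for the part that bears it (a point fixed in the world has none). Each returns a list of dicts, best first, with "conf" (0 to 1); they miss things now and then, are a little off and sometimes report something else, mostly with a low value. They report only what shows in the picture. A call takes as long as a camera call.
- boxes_of(name, camera): "extent" ([left, top, right, bottom] in pixels, round what is visible of it).
- pinpoint(name, camera): "uv" ([column, row] in pixels: a listed point, or the origin of a listed thing).
The state is a dict: "t": time; "qpos": joint angles; "qvel": joint speeds; "joint_efforts": joint torques, N m; "position": TCP position; "orientation": TCP orientation; "wrist_force": force on the tool from outside, world axes, zero at the start; "moment": the same for the moment, N m; "finger_gap": finger opening in m; "gripper_force": force on a finger pad.
Only numpy, scipy, OpenCV 4.12 (cv2) and the standard library are available. Lean on these libraries where they do the work, as an engineer would, in place of code of your own. Each camera call takes 0.05 s, during which the arm holds its last target. There are 200 camera calls.

## Task

Load the core scanner: lay the long rock slab flat on the black bed with one end hard up against the end stop, and the short slab flat behind it, its square-sawn end butted against the long slab and its slanting broken end away from the stop, so that both have a long edge hard against the fence with no gaps. Set them down and push them home gently, because rock chips. Never touch the white reference tile on the bed, and leave the other things on the bench where they are.

Things in the scene. Friction and masses are not known exactly. Their poses are not given: they have to be found in the camera images.
- bed_corner (a point): Point on the level black bed (45 mm above the bench) where the faces of fence and end stop meet. Its frame: z up; fence face is x = 0 (bed at x 0 to 113 mm), stop face is y = 0 (bed at y 0 to -326 mm). Home: long slab's centre at (23.5, -60) mm, short slab's square end at (23.5, -120) mm. Fence (nearer the robot, along the whole bed) and stop (to x = 78 mm) are 12 mm high bars, 12 and 14 mm thick.
- scanner: Core scanner fixed to the bench; place and yaw vary. Axes as bed_corner's, which lies at own (-48, +150, +45) mm. Origin: bench level under the bed's centre. Grey base 160 mm wide (own x -80 to 80), 28 mm high, from own y = -195 to 745 mm. White arch (scan head, 240 mm wide, 250 mm high) over the rail at own y = 305 to 435 mm.
- slab_long: Long grey rock slab sawn from drill core, 120 mm long (own x), 47 mm wide (own y), 16 mm thick, about 240 g, both ends square; origin at the centre of its underside, z up. Lies flat on the bench at the start. Either end may go to the stop.
- slab_short: Short grey slab of the same core, 47 mm wide (own y), 16 mm thick, about 150 g, flat on the bench at first. Square-sawn end at own x = -45 mm; the other end is a straight slanting break from own (45, -23.5) to (17, 23.5) mm: the -y edge is 90 mm long, the +y edge 62 mm. Origin: middle of the 90 mm and of the width, underside; z up. Square end to the stop puts its 90 mm edge at the fence.
- short_square_end (a point): Middle of the lower edge of the short slab's square end (own x = -45 mm); axes as the slab's.
- tile: White reference tile in a black frame, 56 x 36 x 10 mm, screwed to the bed near its open end; origin at the centre of its underside. In bed_corner's frame it covers x = 20 to 76, y = -318 to -282 mm. Must not be touched.
- core_stub: Bystander: piece of whole drill core standing on end, diameter 47.6 mm, 55 mm high; origin at the centre of its foot.
- run_block: Bystander: wooden depth-marker block, 60 x 42 x 25 mm; origin at the centre of its underside.
- water_bottle: Bystander: white plastic bottle, diameter 64 mm, 160 mm high, standing; origin at the centre of its foot.
- brush: Bystander: hand brush lying along its own x on the bench, 200 mm long, up to 42 mm wide, 20 mm high; origin under its middle.

How it is judged:
By the outcome, as a careful person would: the job done as asked, in the order asked, and still so for the second after the job is handed in, with the robot touching nothing.
It also fails if it takes over 72 s, if anything falls off the work surface, if the arm or the gripper's body presses on something with over 40 N, if the wrist force passes 120 N, or if a joint passes its speed limit or range.

## Working session

There is one attempt and no reset: what is moved stays moved. The work goes in short steps, Python scripts to look and compute and a tool call to move; the robot and the scene stay as the last step left them, time stands still between calls to the robot, and variables do not carry over. Pictures are saved under pics/ and viewed, at most 10 in all, crops included, and the job is handed in when it is done.

Besides the shell and the picture viewer there is one more tool, called as a command line: name --argument value ..., lists and objects as JSON in quotes. drive_tool: Moves the arm, as the interface text tells. Its arguments: {"type":"object","properties":{"plan":{"type":"array"},"newtons":{"type":"number"}},"required":["plan"]}

```bash
mkdir -p pics; ls; cat > h.py <<'E'
import numpy as np, cv2
from workcell import *
from scipy.spatial.transform import Rotation as Rn
def cal(cam):
    c=get_calibration(cam); K=np.array(c["intrinsics"])
    if "R" in c: return K,np.array(c["R"]),np.array(c["t"])
    s=get_state(); T=np.eye(4); T[:3,:3]=Rn.from_quat(s["orientation"]).as_matrix(); T[:3,3]=s["position"]
    M=np.linalg.inv(T@np.array(c["tool_from_camera"])); return K,M[:3,:3],M[:3,3]
def ray(C,uv,z):
    K,R,t=C; d=R.T@np.linalg.inv(K)@np.array([uv[0],uv[1],1.]); o=-R.T@t
    return o+d*(z-o[2])/d[2]
def proj(C,X):
    K,R,t=C; p=(np.atleast_2d(X)@R.T+t)@K.T; return p[:,:2]/p[:,2:]
def save(im,n): cv2.imwrite("pics/"+n+".png",im[:,:,::-1])
E
python3 - <<'E'
from h import *
print(get_state())
for cam in ("scene","top"):
    im=snapshot(cam); save(im,cam+"0"); C=cal(cam); print(cam,-C[1].T@C[2])
    for n,z in (("bed_corner",.045),("scanner",0),("slab_long",0),("slab_short",0),("short_square_end",0),("tile",.045),("core_stub",0),("run_block",0),("water_bottle",0),("brush",0)):
        for d in pinpoint(n,cam)[:2]: print(n,np.round(d["uv"],1),round(d["conf"],2),np.round(ray(C,d["uv"],z),4))
E
python3 -c "
import cv2,numpy as np
a=cv2.imread('pics/scene0.png');b=cv2.imread('pics/top0.png')
cv2.imwrite('pics/top0b.png',cv2.resize(b,(800,600)))"
```

```text
pics
{'t': 0.0, 'qpos': array([-1.23619756,  0.41191114, -0.01270029,  1.59705653,  0.00560073,
        1.13428065, -0.08223564]), 'qvel': array([-0.00056611, -0.00063063,  0.00103355,  0.00016022,  0.00011244,
        0.0005985 ,  0.00178798]), 'joint_efforts': array([ 1.58818479e-03, -6.00621486e+01,  6.82049207e-01, -2.99400991e+01,
        1.36792808e-02,  1.08051847e-02,  1.67627866e-05]), 'position': array([0.2448471 , 0.57450396, 0.23044101]), 'orientation': array([ 2.00051036e-01,  9.79785143e-01, -8.03501294e-04, -1.02702694e-04]), 'wrist_force': array([ 0.20414571,  0.00776918, -0.11397105]), 'moment': array([-0.01549183, -0.00308954,  0.04387754]), 'gripper_force': 0.0, 'finger_gap': 0.0853642906098493}
scene [1.31447152 0.18773349 0.85526671]
bed_corner [418.9 215.1] 0.93 [0.553  0.3247 0.045 ]
scanner [353.6 224.1] 0.96 [0.599  0.1746 0.    ]
slab_long [258.7 173. ] 0.56 [ 0.5012 -0.1281  0.    ]
slab_short [215.  148.7] 0.58 [ 0.4439 -0.2965  0.    ]
short_square_end [203.3 153.7] 0.79 [ 0.4775 -0.3214  0.    ]
tile [301.2 193.9] 0.58 [0.5813 0.0235 0.045 ]
core_stub [1
[... 304 characters left out ...]
 0.    ]
top [ 0.37061761 -0.08308797  1.46383189]
bed_corner [132.1 209.4] 0.95 [0.5581 0.3201 0.045 ]
bed_corner [316.  195.6] 0.37 [ 0.6083 -0.2763  0.045 ]
scanner [179.6 199.1] 0.72 [0.6002 0.1753 0.    ]
slab_short [317.3 246.6] 0.88 [ 0.4458 -0.2841  0.    ]
short_square_end [326.  234.5] 0.56 [ 0.4858 -0.3135  0.    ]
tile [222.3 201. ] 0.47 [0.5881 0.0282 0.045 ]
core_stub [316.8 196.4] 0.49 [ 0.6132 -0.2851  0.    ]
core_stub [129.8 208. ] 0.42 [0.5687 0.3409 0.    ]
run_block [281.  188.5] 0.58 [ 0.6392 -0.165   0.    ]
water_bottle [378.8 210.2] 0.69 [ 0.5682 -0.491   0.    ]
water_bottle [224.9 201.2] 0.18 [0.5944 0.023  0.    ]
brush [295.5 159.7] 0.59 [ 0.7393 -0.2146  0.    ]
```

View pics/top0b.png

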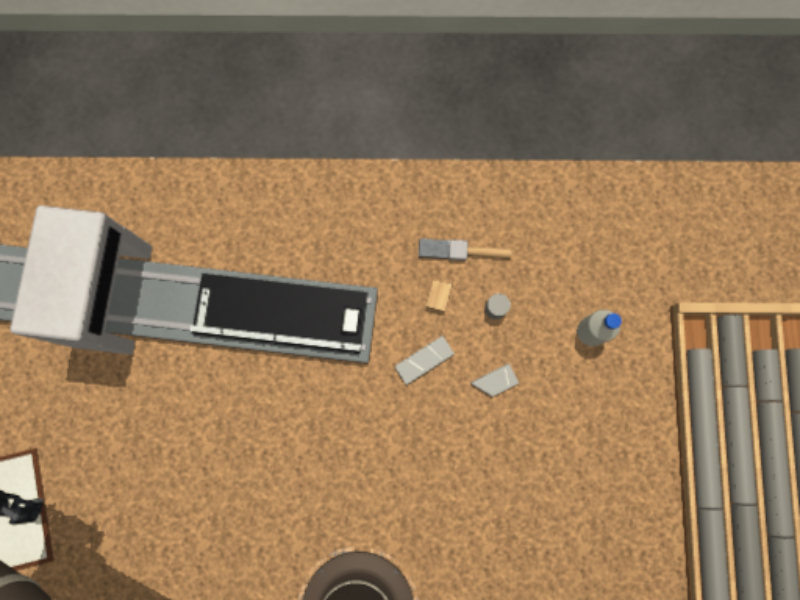

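View pics/scene0.png

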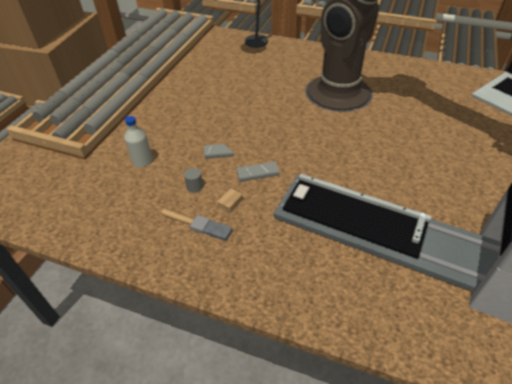

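The top view shows the bed, with its stop at the left end (around 205,305) and its tile at (350,320). The long slab is at about (425,360) and the short one at about (496,380). I'll move the wrist camera over the slabs.

drive_tool --plan '[{"xyz": [-2.7,-3.5,-0.6],"rot": [0,0,0],"fingers": -1},{"xyz": [-2.7,-3.5,-0.6],"rot": [0,0,0],"fingers": -1},{"xyz": [-2.7,-3.5,-0.6],"rot": [0,0,0],"fingers": -1},{"xyz": [-2.7,-3.5,-0.6],"rot": [0,0,0],"fingers": -1},{"xyz": [-2.7,-3.5,-0.6],"rot": [0,0,0],"fingers": -1},{"xyz": [-2.7,-3.5,-0.6],"rot": [0,0,0],"fingers": -1},{"xyz": [-2.7,-3.5,-0.6],"rot": [0,0,0],"fingers": -1},{"xyz": [-2.7,-3.5,-0.6],"rot": [0,0,0],"fingers": -1},{"xyz": [-2.7,-3.5,-0.6],"rot": [0,0,0],"fingers": -1},{"xyz": [-2.7,-3.5,-0.6],"rot": [0,0,0],"fingers": -1},{"xyz": [-2.7,-3.5,-0.6],"rot": [0,0,0],"fingers": -1},{"xyz": [-2.7,-3.5,-0.6],"rot": [0,0,0],"fingers": -1},{"xyz": [-2.7,-3.5,-0.6],"rot": [0,0,0],"fingers": -1},{"xyz": [-2.7,-3.5,-0.6],"rot": [0,0,0],"fingers": -1},{"xyz": [-2.7,-3.5,-0.6],"rot": [0,0,0],"fingers": -1},{"xyz": [-2.7,-3.5,-0.6],"rot": [0,0,0],"fingers": -1},{"xyz": [-1.35,-1.75,-0.3],"rot": [0,0,0],"fingers": -1},{"xyz": [0,0,0],"rot": [0,0,0],"fingers": -1},{"xyz": [0,0,0],"rot": [0,0,0],"fingers": -1}]'

```text
t: 3.0
position: [0.4284, -0.1308, 0.3302]
orientation: [0.201, 0.98, 0.0, -0.0]
wrist_force: [1.1, 1.1, 0.4]
finger_gap: 0.0854
gripper_force: 0.0
```

```bash
cat >> h.py <<'E'
def st():
    s=get_state(); q=Rn.from_quat(s["orientation"]).as_matrix()
    print("t %.2f pos %s yaw_y %.2f tilt %s F %s gap %.4f g %.1f"%(s["t"],np.round(s["position"],4),np.degrees(np.arctan2(q[1,1],q[0,1])),np.round(q[:2,2],3),np.round(s["wrist_force"],1),s["finger_gap"],s["gripper_force"])); return s,q
def slabs(im,C,z=.016,roi=None):
    # grey low-saturation blobs -> polygon in world at height z
    hsv=cv2.cvtColor(im,cv2.COLOR_RGB2HSV); m=((hsv[...,1]<60)&(hsv[...,2]>100)).astype(np.uint8)*255
    m=cv2.morphologyEx(m,cv2.MORPH_OPEN,np.ones((3,3)))
    cs,_=cv2.findContours(m,cv2.RETR_EXTERNAL,cv2.CHAIN_APPROX_NONE); out=[]
    for c in cs:
        if cv2.contourArea(c)<400: continue
        W=np.array([ray(C,p,z)[:2] for p in c[:,0]+0.0]); r=cv2.minAreaRect((W*1000).astype(np.float32))
        out.append((c,W,r))
    return out
E
python3 - <<'E'
from h import *
st(); print(np.round(get_calibration("wrist")["tool_from_camera"],3))
C=cal("wrist"); im=snapshot("wrist"); save(im,"w1")
for n in ("slab_long","slab_short","short_square_end","run_block","core_stub"):
    for d in pinpoint(n,"wrist")[:2]: print(n,np.round(d["uv"],1),round(d["conf"],2),np.round(ray(C,d["uv"],0),4))
for c,W,r in slabs(im,C):
    print(np.round(r,1) if 0 else r, cv2.boundingRect(c), [tuple(np.round(x,1)) for x in cv2.approxPolyDP((W*1000).astype(np.float32),6,True)[:,0]])
E
```

```text
t 3.00 pos [ 0.4284 -0.1308  0.3302] yaw_y 66.86 tilt [-0.  0.] F [1.1 1.1 0.4] gap 0.0854 g 0.0
[[-0.001 -0.947 -0.322  0.084]
 [ 1.    -0.001 -0.001 -0.   ]
 [ 0.    -0.322  0.947 -0.144]
 [ 0.     0.     0.     1.   ]]
slab_long [276. 186.] 0.94 [ 0.4972 -0.1315  0.    ]
slab_long [161.1 213.1] 0.47 [ 0.4673 -0.3154  0.    ]
slab_short [177.  194.7] 0.77 [ 0.4499 -0.2779  0.    ]
short_square_end [161.  213.6] 0.62 [ 0.468  -0.3159  0.    ]
run_block [290.2 260.3] 0.95 [ 0.6265 -0.1587  0.    ]
core_stub [219.8 276.8] 0.75 [ 0.6091 -0.28    0.    ]
((738.5678100585938, -171.68663024902344), (103.37980651855469, 42.18552017211914), 86.60034942626953) (277, 304, 62, 33) [(np.float32(724.6), np.float32(-119.1)), (np.float32(715.9), np.float32(-217.8)), (np.float32(750.3), np.float32(-224.2)), (np.float32(759.9), np.float32(-125.7))]
((633.2142333984375, -300.3302001953125), (47.141571044921875, 50.00518035888672), 65.08316802978516) (200, 285, 29, 26) [(np.float32(608.9), np.float32(-294.0)), (np.float32(610.0), np.float32(-311.2)), (np.float32(628.1), np.float32(-324.0)), (np.float3
[... 1549 characters left out ...]
539062, 16.9436092376709), 83.73959350585938) (376, 132, 136, 48) [(np.float32(548.6), np.float32(203.0)), (np.float32(526.2), np.float32(14.8)), (np.float32(542.6), np.float32(14.5)), (np.float32(562.7), np.float32(196.6))]
((587.1044921875, 89.29684448242188), (220.44052124023438, 161.65330505371094), 83.69889831542969) (354, 111, 158, 140) [(np.float32(519.5), np.float32(207.7)), (np.float32(496.0), np.float32(-10.6)), (np.float32(652.3), np.float32(-27.4)), (np.float32(653.5), np.float32(-6.4)), (np.float32(629.7), np.float32(-4.5)), (np.float32(621.5), np.float32(-14.9)), (np.float32(613.1), np.float32(-4.4)), (np.float32(507.3), np.float32(8.4)), (np.float32(530.4), np.float32(205.9))]
```

View pics/w1.png

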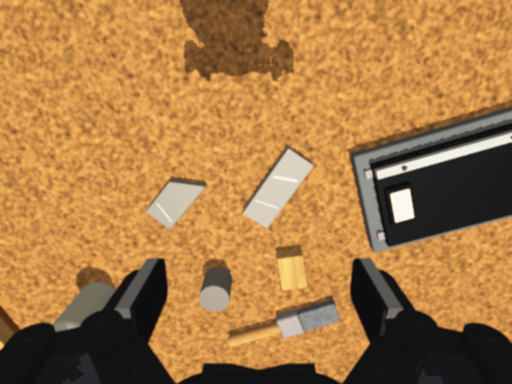

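The wrist view shows the long slab at (278,187) and the short one at (177,203). The run block, core stub and brush are all clear of them. Measured sizes match those given: 120.6 x 46.5 mm for the long slab, 88 x 45 mm for the short. Next I'll grasp the long slab at (0.497,-0.131), yaw 32.3°.

drive_tool --plan '[{"xyz": [0,0,4],"rot": [0,0,6.9],"fingers": -1},{"xyz": [0,0,4],"rot": [0,0,6.9],"fingers": -1},{"xyz": [0,0,4],"rot": [0,0,6.9],"fingers": -1},{"xyz": [0,0,4],"rot": [0,0,6.9],"fingers": -1},{"xyz": [0,0,4],"rot": [0,0,6.9],"fingers": -1},{"xyz": [-1.85,2.87,3],"rot": [0,0,0],"fingers": -1},{"xyz": [-1.85,2.87,3],"rot": [0,0,0],"fingers": -1},{"xyz": [0,0,2.5],"rot": [0,0,0],"fingers": -1},{"xyz": [0,0,2.5],"rot": [0,0,0],"fingers": -1},{"xyz": [0,0,0.8],"rot": [0,0,0],"fingers": -1},{"xyz": [0,0,0.5],"rot": [0,0,0],"fingers": -1},{"xyz": [0,0,0],"rot": [0,0,0],"fingers": -1}]'

```text
t: 4.5
position: [0.497, -0.1313, 0.0076]
orientation: [0.482, 0.876, 0.0, 0.0]
wrist_force: [0.8, 0.4, 0.3]
finger_gap: 0.0852
gripper_force: 0.0
```

drive_tool --plan '[{"xyz": [0,0,0.5],"rot": [0,0,0],"fingers": -1},{"xyz": [0,0,0],"rot": [0,0,0],"fingers": 0.1},{"xyz": [0,0,0],"rot": [0,0,0],"fingers": 1},{"xyz": [0,0,0],"rot": [0,0,0],"fingers": 1},{"xyz": [0,0,0],"rot": [0,0,0],"fingers": 1},{"xyz": [0,0,0],"rot": [0,0,0],"fingers": 1},{"xyz": [0,0,0],"rot": [0,0,0],"fingers": 1},{"xyz": [0,0,0],"rot": [0,0,0],"fingers": 1}]' --newtons 30

```text
t: 5.3
position: [0.4974, -0.1313, 0.003]
orientation: [0.481, 0.876, 0.0, 0.0]
wrist_force: [-1.2, 2.0, 6.4]
finger_gap: 0.0461
gripper_force: 30.6
```

drive_tool --plan '[{"xyz": [0,0,-1],"rot": [0,0,0],"fingers": 1},{"xyz": [0,0,-3],"rot": [0,0,0],"fingers": 1},{"xyz": [0,0,-4],"rot": [0,0,6.45],"fingers": 1},{"xyz": [0,0,-4],"rot": [0,0,6.45],"fingers": 1},{"xyz": [0,0,-4],"rot": [0,0,6.45],"fingers": 1},{"xyz": [0,0,-4],"rot": [0,0,6.45],"fingers": 1},{"xyz": [0,0,-3],"rot": [0,0,6.45],"fingers": 1},{"xyz": [0,0,-3],"rot": [0,0,6.45],"fingers": 1},{"xyz": [4.5,0,0],"rot": [0,0,0],"fingers": 1},{"xyz": [4.5,0,0],"rot": [0,0,0],"fingers": 1},{"xyz": [4.5,0,0],"rot": [0,0,0],"fingers": 1},{"xyz": [4.5,0,0],"rot": [0,0,0],"fingers": 1},{"xyz": [4.5,0,0],"rot": [0,0,0],"fingers": 1},{"xyz": [3,0,0],"rot": [0,0,0],"fingers": 1},{"xyz": [2,0,0],"rot": [0,0,0],"fingers": 1},{"xyz": [0,0,0],"rot": [0,0,0],"fingers": 1},{"xyz": [0,0,0],"rot": [0,0,0],"fingers": 1}]'

```text
t: 7.0
position: [0.5266, 0.1408, 0.2623]
orientation: [0.745, 0.667, -0.0, 0.0]
wrist_force: [-0.3, 0.3, -2.8]
finger_gap: 0.0459
gripper_force: 32.4
```

```bash
python3 - <<'E'
from h import *
s,q=st(); print(np.round(s["qpos"],2))
C=cal("wrist"); im=snapshot("wrist"); save(im,"w2")
for n,z in (("bed_corner",.045),("scanner",0),("tile",.045),("slab_long",.05)):
    for d in pinpoint(n,"wrist")[:2]: print(n,np.round(d["uv"],1),round(d["conf"],2),np.round(ray(C,d["uv"],z),4))
for c,W,r in slabs(im,C,.057):
    print(r, cv2.boundingRect(c), [tuple(np.round(x,1)) for x in cv2.approxPolyDP((W*1000).astype(np.float32),4,True)[:,0]])
E
```

```text
t 7.00 pos [0.5266 0.1408 0.2623] yaw_y -6.32 tilt [-0.    -0.001] F [-0.3  0.3 -2.8] gap 0.0459 g 32.4
[-1.08  0.34  0.94  1.79 -0.29  1.16 -0.16]
scanner [308.9 123.2] 0.66 [0.5914 0.1711 0.    ]
tile [306.7 248.1] 0.89 [0.5731 0.0236 0.045 ]
slab_long [257.  261.2] 0.83 [0.5095 0.0148 0.05  ]
((427.099853515625, 11.788002014160156), (75.55419158935547, 17.94244384765625), 68.42984771728516) (181, 248, 24, 51) [(np.float32(448.3), np.float32(44.0)), (np.float32(438.4), np.float32(43.8)), (np.float32(410.4), np.float32(-6.0)), (np.float32(417.2), np.float32(-24.9)), (np.float32(422.6), np.float32(-24.0))]
((645.1760864257812, 138.4002685546875), (295.3992919921875, 26.476144790649414), 82.53948211669922) (342, 0, 54, 272) [(np.float32(671.3), np.float32(283.9)), (np.float32(663.8), np.float32(283.1)), (np.float32(633.3), np.float32(-0.0)), (np.float32(613.6), np.float32(-0.7)), (np.float32(614.7), np.float32(-6.6)), (np.float32(639.4), np.float32(-7.9))]
((536.305908203125, 71.12016296386719), (453.4155578613281, 158.9265594482422), 83.94280242919922) (203, 0, 134, 370) [(np.float32
[... 247 characters left out ...]
.2), np.float32(-148.0)), (np.float32(573.4), np.float32(30.2)), (np.float32(579.4), np.float32(28.2)), (np.float32(591.4), np.float32(-27.5)), (np.float32(589.5), np.float32(-42.4)), (np.float32(594.5), np.float32(-44.4)), (np.float32(605.1), np.float32(-33.5)), (np.float32(593.2), np.float32(12.8)), (np.float32(597.8), np.float32(34.3)), (np.float32(575.1), np.float32(38.2)), (np.float32(587.4), np.float32(151.4)), (np.float32(579.2), np.float32(158.9)), (np.float32(542.6), np.float32(162.9)), (np.float32(556.7), np.float32(296.8)), (np.float32(544.4), np.float32(298.1)), (np.float32(529.9), np.float32(165.4)), (np.float32(523.4), np.float32(166.2)), (np.float32(537.9), np.float32(298.9))]
```

View pics/w2.png

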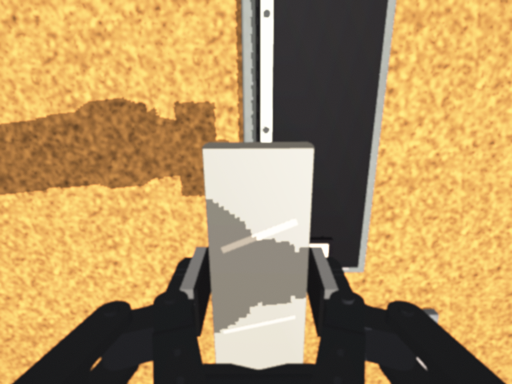

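The held slab is aligned with the fence: the fence's top face runs vertically at columns 260–273. The stop lies beyond the top of the picture, so I'll shift that way.

drive_tool --plan '[{"xyz": [4,2,0],"rot": [0,0,0],"fingers": 1},{"xyz": [4,2,0],"rot": [0,0,0],"fingers": 1},{"xyz": [0,0,0],"rot": [0,0,0],"fingers": 1},{"xyz": [0,0,0],"rot": [0,0,0],"fingers": 1}]'

```text
t: 7.65
position: [0.5756, 0.2171, 0.2616]
orientation: [0.745, 0.668, -0.001, 0.0]
wrist_force: [-0.2, -0.2, -2.5]
finger_gap: 0.0465
gripper_force: 32.6
```

```bash
python3 - <<'E'
from h import *
s,q=st()
C=cal("wrist"); im=snapshot("wrist"); save(im,"w3")
for d in pinpoint("bed_corner","wrist")[:2]: print(np.round(d["uv"],1),round(d["conf"],2),np.round(ray(C,d["uv"],.045),4))
for d in pinpoint("bed_corner","top")[:1]: print("top",np.round(ray(cal("top"),d["uv"],.045),4))
for c,W,r in slabs(im,C,.057):
    print(cv2.boundingRect(c), [tuple(np.round(x,1)) for x in cv2.approxPolyDP((W*1000).astype(np.float32),3,True)[:,0]])
E
```

```text
t 7.65 pos [0.5756 0.2171 0.2616] yaw_y -6.25 tilt [-0.001 -0.002] F [-0.2 -0.2 -2.5] gap 0.0465 g 32.6
[233.9  61.2] 0.96 [0.5607 0.3246 0.045 ]
top [0.5581 0.3201 0.045 ]
(313, 248, 24, 51) [(np.float32(628.4), np.float32(106.2)), (np.float32(642.3), np.float32(32.5)), (np.float32(654.3), np.float32(47.8)), (np.float32(638.0), np.float32(105.1))]
(181, 248, 24, 51) [(np.float32(497.5), np.float32(120.5)), (np.float32(487.6), np.float32(120.2)), (np.float32(459.5), np.float32(68.9)), (np.float32(466.6), np.float32(51.5)), (np.float32(470.4), np.float32(51.1)), (np.float32(473.6), np.float32(68.9))]
(202, 0, 155, 370) [(np.float32(683.2), np.float32(364.2)), (np.float32(538.7), np.float32(380.2)), (np.float32(528.6), np.float32(289.0)), (np.float32(532.5), np.float32(267.1)), (np.float32(527.5), np.float32(248.5)), (np.float32(516.6), np.float32(242.0)), (np.float32(484.7), np.float32(-58.4)), (np.float32(506.8), np.float32(-60.8)), (np.float32(537.3), np.float32(-75.0)), (np.float32(580.0), np.float32(-68.7)), (np.float32(603.4), np.float32(-71.2)), (np.float32(610.6), np.float32(-1.9)), (np.float32(619.9), np.float32(-1.3)), (np.float32(612.4), np.float32(4.3)), (np.float32(636.1), np.float32(226.7)), (np.float32(629.0), np.float32(234.1)), (np.float32(550.6), np.float32(242.7)), (np.float32(560.6), np.float32(324.1)), (np.float32(637.0), np.float32(316.6)), (np.float32(638.8), np.float32(331.0)), (np.float32(563.7), np.float32(339.3)), (np.float32(562.9), np.float32(348.3)), (np.float32(671.2), np.float32(336.4)), (np.float32(646.0), np.float32(93.3)), (np.float32(653.2), np.float32(91.1))]
```

View pics/w3.png

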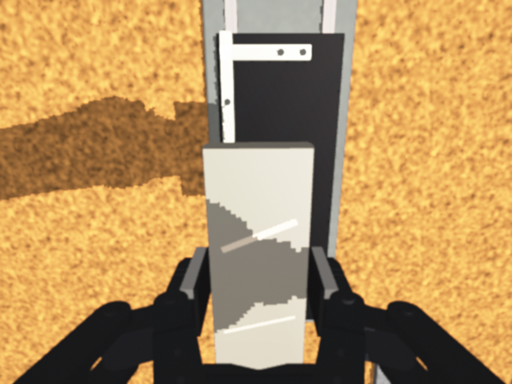

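The corner shows at (233,61). Its fence and stop edges give (0.5603, 0.3243) and a yaw of about -6.2°. I'll lower the long slab onto the bed clear of the fence (bed x ≈ 52, y ≈ -66).

drive_tool --plan '[{"xyz": [1.9,1.2,3],"rot": [0,0,0],"fingers": 1},{"xyz": [2.0,1.3,4],"rot": [0,0,0],"fingers": 1},{"xyz": [0,0,4.5],"rot": [0,0,0],"fingers": 1},{"xyz": [0,0,4],"rot": [0,0,0],"fingers": 1},{"xyz": [0,0,3],"rot": [0,0,0],"fingers": 1},{"xyz": [0,0,1.5],"rot": [0,0,0],"fingers": 1},{"xyz": [0,0,0.5],"rot": [0,0,0],"fingers": 1},{"xyz": [0,0,0.3],"rot": [0,0,0],"fingers": 1},{"xyz": [0,0,0],"rot": [0,0,0],"fingers": 1}]'

```text
t: 8.7
position: [0.6054, 0.2533, 0.0557]
orientation: [0.745, 0.667, 0.001, 0.0]
wrist_force: [0.6, 0.6, -2.5]
finger_gap: 0.0458
gripper_force: 32.5
```

drive_tool --plan '[{"xyz": [0,0,0.2],"rot": [0,0,0],"fingers": 1},{"xyz": [0,0,0.2],"rot": [0,0,0],"fingers": 1},{"xyz": [0,0,0.15],"rot": [0,0,0],"fingers": 1},{"xyz": [0,0,0.1],"rot": [0,0,0],"fingers": 1},{"xyz": [0,0,0.05],"rot": [0,0,0],"fingers": 1},{"xyz": [0,0,0],"rot": [0,0,0],"fingers": 1}]'

```text
t: 9.3
position: [0.6045, 0.2533, 0.0481]
orientation: [0.745, 0.667, 0.0, -0.0]
wrist_force: [-3.2, -0.3, 5.2]
finger_gap: 0.0463
gripper_force: 33.3
```

drive_tool --plan '[{"xyz": [0.1,0,-0.03],"rot": [0,0,0],"fingers": 1},{"xyz": [0.1,0,0],"rot": [0,0,0],"fingers": 1},{"xyz": [0.1,0,0],"rot": [0,0,0],"fingers": 1},{"xyz": [0.1,0,0],"rot": [0,0,0],"fingers": 1},{"xyz": [0,0,0],"rot": [0,0,0],"fingers": 1}]' --newtons 20

```text
t: 9.8
position: [0.6056, 0.2559, 0.0481]
orientation: [0.745, 0.667, 0.0, 0.001]
wrist_force: [-1.0, -5.3, 6.5]
finger_gap: 0.0458
gripper_force: 33.4
```

drive_tool --plan '[{"xyz": [0.1,0,-0.05],"rot": [0,0,0],"fingers": 1},{"xyz": [0.1,0,0],"rot": [0,0,0],"fingers": 1},{"xyz": [0,0,0],"rot": [0,0,0],"fingers": 1}]'

```text
t: 10.1
position: [0.6054, 0.2593, 0.0481]
orientation: [0.745, 0.667, 0.0, 0.0]
wrist_force: [-0.1, -1.6, 1.4]
finger_gap: 0.0464
gripper_force: 33.0
```

drive_tool --plan '[{"xyz": [0.1,0,0],"rot": [0,0,0],"fingers": 1},{"xyz": [0,0,0],"rot": [0,0,0],"fingers": 1}]'

```text
t: 10.3
position: [0.6054, 0.2602, 0.0481]
orientation: [0.745, 0.667, 0.0, 0.0]
wrist_force: [1.0, -2.8, 1.3]
finger_gap: 0.0458
gripper_force: 33.0
```

drive_tool --plan '[{"xyz": [0.1,0,0],"rot": [0,0,0],"fingers": 1},{"xyz": [0,0,0],"rot": [0,0,0],"fingers": 1}]'

```text
t: 10.5
position: [0.6054, 0.2611, 0.0481]
orientation: [0.745, 0.667, 0.0, 0.0]
wrist_force: [-0.3, -2.8, 1.6]
finger_gap: 0.0459
gripper_force: 33.1
```

drive_tool --plan '[{"xyz": [0.1,0,0],"rot": [0,0,0],"fingers": 1},{"xyz": [0,0,0],"rot": [0,0,0],"fingers": 1}]'

```text
t: 10.7
position: [0.6055, 0.2613, 0.0481]
orientation: [0.745, 0.667, -0.0, 0.0]
wrist_force: [-0.8, -5.3, 3.3]
finger_gap: 0.046
gripper_force: 33.1
```

drive_tool --plan '[{"xyz": [0.06,0,0],"rot": [0,0,0],"fingers": 1},{"xyz": [0,0,0],"rot": [0,0,0],"fingers": 1}]'

```text
t: 10.9
position: [0.6055, 0.2614, 0.0481]
orientation: [0.745, 0.667, -0.001, 0.0]
wrist_force: [-0.5, -6.5, 4.1]
finger_gap: 0.0464
gripper_force: 33.2
```

Contact with the stop is felt at about 6 N. Now I'll release, go over to the outer side and push toward the fence with the fingers shut.

drive_tool --plan '[{"xyz": [0,0,0],"rot": [0,0,0],"fingers": -0.3},{"xyz": [0,0,0],"rot": [0,0,0],"fingers": -0.3},{"xyz": [0,0,0],"rot": [0,0,0],"fingers": -0.3},{"xyz": [0,0,0],"rot": [0,0,0],"fingers": -0.3},{"xyz": [0,0,-1],"rot": [0,0,0],"fingers": -0.3},{"xyz": [0,0,-4],"rot": [0,0,0],"fingers": -0.3},{"xyz": [0,2.3,0],"rot": [0,0,0],"fingers": 1},{"xyz": [0,2.3,0],"rot": [0,0,0],"fingers": 1},{"xyz": [0,0,0],"rot": [0,0,0],"fingers": 1},{"xyz": [0,0,0],"rot": [0,0,0],"fingers": 1},{"xyz": [0,0,0],"rot": [0,0,0],"fingers": 1},{"xyz": [0,0,0],"rot": [0,0,0],"fingers": 1},{"xyz": [0,0,0],"rot": [0,0,0],"fingers": 1}]'

```text
t: 12.2
position: [0.6507, 0.2581, 0.0981]
orientation: [0.745, 0.668, -0.0, -0.0]
wrist_force: [0.7, 0.2, 0.6]
finger_gap: -0.0002
gripper_force: 0.0
```

```bash
cat >> h.py <<'E'
P0=np.array([.5603,.3243]); th=np.radians(-6.2)
B=np.array([[np.cos(th),np.sin(th)],[-np.sin(th),np.cos(th)]])
def bed(p): return B@(np.asarray(p)[:2]-P0)*1000
E
python3 - <<'E'
from h import *
s,q=st(); print(bed(s["position"]))
C=cal("wrist"); im=snapshot("wrist"); save(im,"w4")
for c,W,r in slabs(im,C,.061):
    if cv2.contourArea(c)>1500: print([tuple(np.round(bed(x/1000),1)) for x in cv2.approxPolyDP((W*1000).astype(np.float32),3,True)[:,0]])
E
```

```text
t 12.20 pos [0.6507 0.2581 0.0981] yaw_y -6.25 tilt [-0.  0.] F [0.7 0.2 0.6] gap -0.0002 g 0.0
[ 97.02296097 -56.08470455]
[(np.float64(-11.5), np.float64(66.5)), (np.float64(-11.2), np.float64(-140.4)), (np.float64(4.9), np.float64(-130.1)), (np.float64(6.4), np.float64(1.7)), (np.float64(27.5), np.float64(1.1)), (np.float64(27.9), np.float64(-114.4)), (np.float64(45.4), np.float64(-104.9)), (np.float64(53.9), np.float64(-106.5)), (np.float64(56.9), np.float64(-112.0)), (np.float64(66.4), np.float64(-109.6)), (np.float64(75.1), np.float64(-90.3)), (np.float64(74.7), np.float64(-2.3)), (np.float64(78.7), np.float64(15.6)), (np.float64(7.1), np.float64(15.7)), (np.float64(7.5), np.float64(27.5)), (np.float64(110.9), np.float64(26.3)), (np.float64(111.0), np.float64(-73.6)), (np.float64(121.5), np.float64(-101.8)), (np.float64(122.1), np.float64(66.3))]
```

View pics/w4.png

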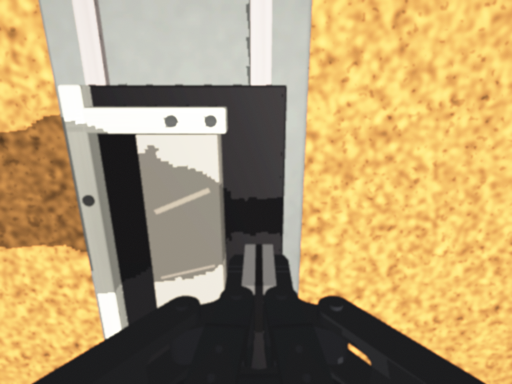

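The slab lies flush with the stop at (180,135), about 28 mm off the fence. Now the push.

drive_tool --plan '[{"xyz": [-0.2,0,2.5],"rot": [0,0,0],"fingers": 1},{"xyz": [0,0,1.7],"rot": [0,0,0],"fingers": 1},{"xyz": [0,0,0.5],"rot": [0,0,0],"fingers": 1},{"xyz": [0,-0.4,0],"rot": [0,0,0],"fingers": 1},{"xyz": [0,-0.2,0],"rot": [0,0,0],"fingers": 1},{"xyz": [0,-0.2,0],"rot": [0,0,0],"fingers": 1},{"xyz": [0,-0.2,0],"rot": [0,0,0],"fingers": 1},{"xyz": [0,-0.2,0],"rot": [0,0,0],"fingers": 1},{"xyz": [0,-0.2,0],"rot": [0,0,0],"fingers": 1},{"xyz": [0,-0.2,0],"rot": [0,0,0],"fingers": 1},{"xyz": [0,-0.2,0],"rot": [0,0,0],"fingers": 1},{"xyz": [0,-0.2,0],"rot": [0,0,0],"fingers": 1}]'

```text
t: 13.45
position: [0.6319, 0.2578, 0.0517]
orientation: [0.745, 0.667, 0.001, 0.0]
wrist_force: [4.1, 0.3, 4.4]
finger_gap: 0.0001
gripper_force: 2.5
```

```bash
python3 -c "
from h import *
s,q=st(); print(bed(s['position']))"
```

```text
t 13.45 pos [0.6319 0.2578 0.0517] yaw_y -6.29 tilt [0.002 0.   ] F [4.1 0.3 4.4] gap 0.0001 g 2.5
[ 78.34677454 -58.41243902]
```

drive_tool --plan '[{"xyz": [0,-0.2,0],"rot": [0,0,0],"fingers": 1},{"xyz": [0,-0.2,0],"rot": [0,0,0],"fingers": 1},{"xyz": [0,-0.2,0],"rot": [0,0,0],"fingers": 1},{"xyz": [0,-0.2,0],"rot": [0,0,0],"fingers": 1},{"xyz": [0,-0.2,0],"rot": [0,0,0],"fingers": 1},{"xyz": [0,-0.1,0],"rot": [0,0,0],"fingers": 1},{"xyz": [0,-0.1,0],"rot": [0,0,0],"fingers": 1},{"xyz": [0,0,0],"rot": [0,0,0],"fingers": 1}]'

```text
t: 14.25
position: [0.6197, 0.2591, 0.0516]
orientation: [0.745, 0.667, 0.001, 0.0]
wrist_force: [5.1, -0.4, 5.3]
finger_gap: 0.0001
gripper_force: 3.2
```

```bash
python3 -c "
from h import *
s,q=st(); print(bed(s['position']))
C=cal('wrist'); im=snapshot('wrist'); save(im,'w5')
for c,W,r in slabs(im,C,.061):
    if cv2.contourArea(c)>1500: print([tuple(np.round(bed(x/1000),1).tolist()) for x in cv2.approxPolyDP((W*1000).astype(np.float32),3,True)[:,0]])
"
```

```text
t 14.25 pos [0.6197 0.2591 0.0516] yaw_y -6.29 tilt [0.001 0.   ] F [ 5.1 -0.4  5.3] gap 0.0001 g 3.2
[ 66.14331187 -58.39444624]
[(-12.2, 54.2), (-11.9, -97.5), (5.0, -86.2), (5.4, -2.8), (8.2, -84.4), (27.8, -72.5), (36.3, -77.2), (45.9, -73.7), (53.0, -49.9), (53.2, 0.9), (77.4, 2.1), (75.8, 15.8), (6.1, 15.6), (5.8, 27.0), (107.4, 26.0), (107.1, -69.8), (114.3, -78.6), (114.3, 53.9)]
```

View pics/w5.png

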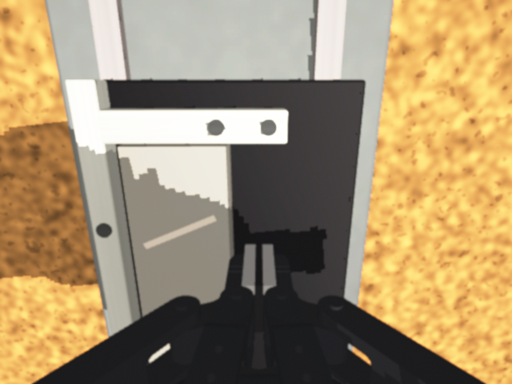

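The slab is square to the fence with a few mm left to go (thin dark line at columns 118–125). I'll push in 1 mm steps.

drive_tool --plan '[{"xyz": [0,-0.1,0],"rot": [0,0,0],"fingers": 1},{"xyz": [0,-0.1,0],"rot": [0,0,0],"fingers": 1},{"xyz": [0,0,0],"rot": [0,0,0],"fingers": 1}]'

```text
t: 14.6
position: [0.6178, 0.2594, 0.0516]
orientation: [0.745, 0.667, 0.001, 0.0]
wrist_force: [5.4, -0.0, 5.2]
finger_gap: -0.0001
gripper_force: 3.2
```

drive_tool --plan '[{"xyz": [0,-0.1,0],"rot": [0,0,0],"fingers": 1},{"xyz": [0,0,0],"rot": [0,0,0],"fingers": 1}]'

```text
t: 14.8
position: [0.6168, 0.2594, 0.0516]
orientation: [0.745, 0.667, 0.001, 0.0]
wrist_force: [5.5, -1.0, 5.2]
finger_gap: -0.0002
gripper_force: 3.2
```

drive_tool --plan '[{"xyz": [0,-0.1,0],"rot": [0,0,0],"fingers": 1},{"xyz": [0,0,0],"rot": [0,0,0],"fingers": 1}]'

```text
t: 15.0
position: [0.6159, 0.2595, 0.0516]
orientation: [0.745, 0.667, 0.001, 0.0]
wrist_force: [4.8, -0.4, 5.2]
finger_gap: 0.0001
gripper_force: 3.2
```

drive_tool --plan '[{"xyz": [0,-0.05,0],"rot": [0,0,0],"fingers": 1},{"xyz": [0,0,0],"rot": [0,0,0],"fingers": 1}]'

```text
t: 15.2
position: [0.6154, 0.2596, 0.0516]
orientation: [0.745, 0.667, 0.001, 0.0]
wrist_force: [4.7, -0.8, 5.6]
finger_gap: -0.0004
gripper_force: 3.3
```

drive_tool --plan '[{"xyz": [0,-0.1,-0.05],"rot": [0,0,0],"fingers": 1},{"xyz": [0,0,0],"rot": [0,0,0],"fingers": 1}]'

```text
t: 15.4
position: [0.6136, 0.2597, 0.0516]
orientation: [0.745, 0.667, -0.0, -0.0]
wrist_force: [4.4, -0.3, 3.7]
finger_gap: 0.0001
gripper_force: 2.4
```

drive_tool --plan '[{"xyz": [0,-0.05,0],"rot": [0,0,0],"fingers": 1},{"xyz": [0,0,0],"rot": [0,0,0],"fingers": 1}]'

```text
t: 15.6
position: [0.6134, 0.2597, 0.0516]
orientation: [0.745, 0.667, 0.0, 0.0]
wrist_force: [5.6, -0.3, 3.7]
finger_gap: -0.0005
gripper_force: 3.0
```

drive_tool --plan '[{"xyz": [0,-0.05,0],"rot": [0,0,0],"fingers": 1},{"xyz": [0,0,0],"rot": [0,0,0],"fingers": 1}]'

```text
t: 15.8
position: [0.6132, 0.2596, 0.0517]
orientation: [0.745, 0.667, 0.0, 0.0]
wrist_force: [5.7, -1.2, 3.1]
finger_gap: -0.0001
gripper_force: 3.3
```

drive_tool --plan '[{"xyz": [0,-0.05,0],"rot": [0,0,0],"fingers": 1},{"xyz": [0,0,0],"rot": [0,0,0],"fingers": 1}]'

```text
t: 16.0
position: [0.6132, 0.2596, 0.0518]
orientation: [0.745, 0.667, 0.001, 0.001]
wrist_force: [6.8, -1.3, 2.1]
finger_gap: -0.0001
gripper_force: 3.7
```

The slab is home: TCP x stays at 0.6132 as the force rises. I'll retreat and go for the short slab.

drive_tool --plan '[{"xyz": [0,0.5,0],"rot": [0,0,0],"fingers": 1},{"xyz": [0,0.5,0],"rot": [0,0,0],"fingers": 1},{"xyz": [0,0,-4.5],"rot": [0,0,0],"fingers": 1},{"xyz": [0,0,-4.5],"rot": [0,0,0],"fingers": -1},{"xyz": [0,0,-4.5],"rot": [0,0,0],"fingers": -1},{"xyz": [-4.67,-0.9,0],"rot": [0,0,0],"fingers": -1},{"xyz": [-4.67,-0.9,0],"rot": [0,0,0],"fingers": -1},{"xyz": [-4.67,-0.9,0],"rot": [0,0,0],"fingers": -1},{"xyz": [-4.67,-0.9,0],"rot": [0,0,0],"fingers": -1},{"xyz": [-4.67,-0.9,0],"rot": [0,0,0],"fingers": -1},{"xyz": [-4.67,-0.9,0],"rot": [0,0,0],"fingers": -1},{"xyz": [-4.67,-0.9,0],"rot": [0,0,0],"fingers": -1},{"xyz": [-4.67,-0.9,0],"rot": [0,0,0],"fingers": -1},{"xyz": [-4.67,-0.9,0],"rot": [0,0,0],"fingers": -1},{"xyz": [-4.67,-0.9,0],"rot": [0,0,0],"fingers": -1},{"xyz": [-4.67,-0.9,0],"rot": [0,0,0],"fingers": -1},{"xyz": [-4.67,-0.9,0],"rot": [0,0,0],"fingers": -1}]'

```text
t: 17.7
position: [0.4523, -0.287, 0.1861]
orientation: [0.744, 0.668, 0.0, -0.001]
wrist_force: [1.2, 0.0, 0.8]
finger_gap: 0.0851
gripper_force: 0.0
```

drive_tool --plan '[{"xyz": [0,0,0],"rot": [0,0,8.16],"fingers": -1},{"xyz": [0,0,0],"rot": [0,0,8.16],"fingers": -1},{"xyz": [0,0,0],"rot": [0,0,8.16],"fingers": -1},{"xyz": [0,0,0],"rot": [0,0,8.16],"fingers": -1},{"xyz": [0,0,0],"rot": [0,0,8.16],"fingers": -1},{"xyz": [0,0,0],"rot": [0,0,8.16],"fingers": -1},{"xyz": [0,0,0],"rot": [0,0,8.16],"fingers": -1},{"xyz": [0,0,0],"rot": [0,0,8.16],"fingers": -1},{"xyz": [0,0,0],"rot": [0,0,8.16],"fingers": -1},{"xyz": [0,0,0],"rot": [0,0,8.16],"fingers": -1},{"xyz": [0,0,0],"rot": [0,0,8.16],"fingers": -1},{"xyz": [0,0,0],"rot": [0,0,8.16],"fingers": -1},{"xyz": [0,0,0],"rot": [0,0,8.16],"fingers": -1},{"xyz": [0,0,0],"rot": [0,0,8.16],"fingers": -1},{"xyz": [0,0,0],"rot": [0,0,8.16],"fingers": -1},{"xyz": [0,0,0],"rot": [0,0,8.16],"fingers": -1},{"xyz": [0,0,0],"rot": [0,0,8.16],"fingers": -1},{"xyz": [0,0,0],"rot": [0,0,8.16],"fingers": -1},{"xyz": [0,0,0],"rot": [0,0,0],"fingers": -1}]'

```text
t: 19.6
position: [0.4533, -0.2856, 0.1859]
orientation: [0.851, -0.524, -0.001, -0.0]
wrist_force: [0.6, 0.1, 0.4]
finger_gap: 0.0854
gripper_force: 0.0
```

```bash
python3 -c "
from h import *
s,q=st(); print(np.round(s['qpos'],2))
C=cal('wrist'); im=snapshot('wrist'); save(im,'w6')
for n in ('slab_short','short_square_end'):
    for d in pinpoint(n,'wrist')[:1]: print(n,np.round(d['uv'],1),round(d['conf'],2),np.round(ray(C,d['uv'],0),4))
for c,W,r in slabs(im,C):
    if abs(W.mean(0)-[.45,-.28]).max()<.06: print(r,[tuple(np.round(x*1000,1).tolist()) for x in cv2.approxPolyDP((W).astype(np.float32),.003,True)[:,0]])
"
```

```text
t 19.60 pos [ 0.4533 -0.2856  0.1859] yaw_y -153.26 tilt [-0.002  0.002] F [0.6 0.1 0.4] gap 0.0854 g 0.0
[-0.44  0.73  1.42  1.92 -0.78  1.22 -1.42]
slab_short [256.6 176. ] 0.78 [ 0.4499 -0.2765  0.    ]
short_square_end [254.7 127.4] 0.98 [ 0.4743 -0.321   0.    ]
((452.18804931640625, -279.4065246582031), (45.169437408447266, 87.7077865600586), 26.698366165161133) [(452.70001220703125, -328.20001220703125), (491.3999938964844, -308.79998779296875), (452.20001220703125, -230.3000030517578), (424.6000061035156, -272.79998779296875)]
```

View pics/w6.png

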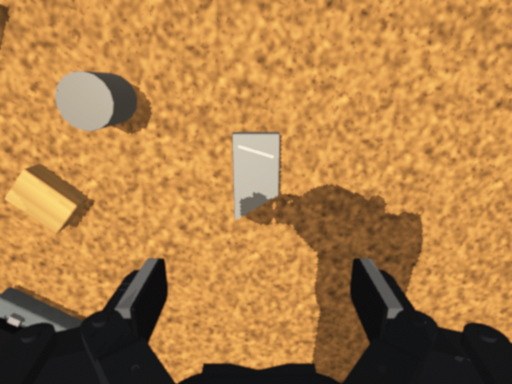

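The short slab shows at (256,175) with its square end up at row 132, aligned between the fingers. I'll descend in stages, since joint 3 is near its limit.

drive_tool --plan '[{"xyz": [0.35,-0.2,3],"rot": [0,0,0],"fingers": -1},{"xyz": [0,0,4],"rot": [0,0,0],"fingers": -1},{"xyz": [0,0,3],"rot": [0,0,0],"fingers": -1}]'

```text
t: 20.05
position: [0.4568, -0.2879, 0.0847]
orientation: [0.853, -0.522, -0.001, -0.0]
wrist_force: [0.4, 0.1, -0.4]
finger_gap: 0.0853
gripper_force: 0.0
```

```bash
python3 -c "
from h import *
s,q=st(); print(np.round(s['qpos'],3))"
```

```text
t 20.05 pos [ 0.4568 -0.2879  0.0847] yaw_y -152.95 tilt [-0.     0.001] F [ 0.4  0.1 -0.4] gap 0.0853 g 0.0
[-0.346  0.828  1.247  1.995 -0.931  1.057 -1.321]
```

drive_tool --plan '[{"xyz": [0,0,3],"rot": [0,0,0],"fingers": -1},{"xyz": [0,0,2.5],"rot": [0,0,0],"fingers": -1}]'

```text
t: 20.25
position: [0.4565, -0.288, 0.0297]
orientation: [0.853, -0.522, -0.001, 0.0]
wrist_force: [-0.8, -0.1, 0.1]
finger_gap: 0.0852
gripper_force: 0.0
```

```bash
python3 -c "
from h import *
s,q=st(); print(np.round(s['qpos'],3))"
```

```text
t 20.25 pos [ 0.4565 -0.288   0.0297] yaw_y -152.96 tilt [-0.002  0.001] F [-0.8 -0.1  0.1] gap 0.0852 g 0.0
[-0.279  0.861  1.116  2.023 -0.995  0.947 -1.288]
```

drive_tool --plan '[{"xyz": [0,0,1.5],"rot": [0,0,0],"fingers": -1},{"xyz": [0,0,0.9],"rot": [0,0,0],"fingers": -1},{"xyz": [0,0,0.2],"rot": [0,0,0],"fingers": 0.1},{"xyz": [0,0,0],"rot": [0,0,0],"fingers": 1},{"xyz": [0,0,0],"rot": [0,0,0],"fingers": 1},{"xyz": [0,0,0],"rot": [0,0,0],"fingers": 1},{"xyz": [0,0,0],"rot": [0,0,0],"fingers": 1},{"xyz": [0,0,0],"rot": [0,0,0],"fingers": 1}]' --newtons 30

```text
t: 21.05
position: [0.4572, -0.2888, 0.0063]
orientation: [0.852, -0.523, 0.0, -0.0]
wrist_force: [-0.9, 1.5, 6.1]
finger_gap: 0.0461
gripper_force: 31.5
```

```bash
python3 -c "
from h import *
s,q=st(); print(np.round(s['qpos'],3))"
```

```text
t 21.05 pos [ 0.4572 -0.2888  0.0063] yaw_y -153.13 tilt [ 0.001 -0.   ] F [-0.9  1.5  6.1] gap 0.0461 g 31.5
[-0.235  0.858  1.033  2.03  -1.004  0.879 -1.291]
```

Gripped (gap 46 mm). Next: lift, and turn back by 147°.

drive_tool --plan '[{"xyz": [0,0,-1],"rot": [0,0,0],"fingers": 1},{"xyz": [0,0,-3],"rot": [0,0,0],"fingers": 1},{"xyz": [0,0,-4],"rot": [0,0,-8.16],"fingers": 1},{"xyz": [0,0,-4],"rot": [0,0,-8.16],"fingers": 1},{"xyz": [0,0,-4],"rot": [0,0,-8.16],"fingers": 1},{"xyz": [0,0,-2],"rot": [0,0,-8.16],"fingers": 1},{"xyz": [0,0,0],"rot": [0,0,-8.16],"fingers": 1},{"xyz": [0,0,0],"rot": [0,0,-8.16],"fingers": 1},{"xyz": [0,0,0],"rot": [0,0,-8.16],"fingers": 1},{"xyz": [0,0,0],"rot": [0,0,-8.16],"fingers": 1},{"xyz": [0,0,0],"rot": [0,0,-8.16],"fingers": 1},{"xyz": [0,0,0],"rot": [0,0,-8.16],"fingers": 1},{"xyz": [0,0,0],"rot": [0,0,-8.16],"fingers": 1},{"xyz": [0,0,0],"rot": [0,0,-8.16],"fingers": 1},{"xyz": [0,0,0],"rot": [0,0,-8.16],"fingers": 1},{"xyz": [0,0,0],"rot": [0,0,-8.16],"fingers": 1},{"xyz": [0,0,0],"rot": [0,0,-8.16],"fingers": 1},{"xyz": [0,0,0],"rot": [0,0,-8.16],"fingers": 1},{"xyz": [0,0,0],"rot": [0,0,-8.16],"fingers": 1},{"xyz": [0,0,0],"rot": [0,0,-8.16],"fingers": 1}]'

```text
t: 23.05
position: [0.4564, -0.2889, 0.186]
orientation: [0.743, 0.669, -0.0, 0.0]
wrist_force: [-1.1, 0.9, -2.2]
finger_gap: 0.0462
gripper_force: 31.6
```

```bash
python3 -c "
from h import *
s,q=st(); print(np.round(s['qpos'],3),bed(s['position']))"
```

```text
t 23.05 pos [ 0.4564 -0.2889  0.186 ] yaw_y -5.98 tilt [-0. -0.] F [-1.1  0.9 -2.2] gap 0.0462 g 31.6
[-0.049  0.359  0.67   1.89  -0.265  0.982  0.634] [ -37.07800315 -620.79263287]
```

drive_tool --plan '[{"xyz": [4.19,0.81,0],"rot": [0,0,0.2],"fingers": 1},{"xyz": [4.19,0.81,0],"rot": [0,0,0],"fingers": 1},{"xyz": [4.19,0.81,0],"rot": [0,0,0],"fingers": 1},{"xyz": [4.19,0.81,0],"rot": [0,0,0],"fingers": 1},{"xyz": [4.19,0.81,0],"rot": [0,0,0],"fingers": 1},{"xyz": [4.19,0.81,0],"rot": [0,0,0],"fingers": 1},{"xyz": [4.19,0.81,0],"rot": [0,0,0],"fingers": 1},{"xyz": [4.19,0.81,0],"rot": [0,0,0],"fingers": 1},{"xyz": [4.19,0.81,0],"rot": [0,0,0],"fingers": 1},{"xyz": [4.19,0.81,0],"rot": [0,0,0],"fingers": 1},{"xyz": [4.19,0.81,0],"rot": [0,0,0],"fingers": 1},{"xyz": [0,0,3],"rot": [0,0,0],"fingers": 1},{"xyz": [0,0,4],"rot": [0,0,0],"fingers": 1},{"xyz": [0,0,3],"rot": [0,0,0],"fingers": 1},{"xyz": [0,0,1.5],"rot": [0,0,0],"fingers": 1},{"xyz": [0,0,0],"rot": [0,0,0],"fingers": 1},{"xyz": [0,0,0],"rot": [0,0,0],"fingers": 1}]'

```text
t: 24.75
position: [0.5981, 0.1591, 0.0718]
orientation: [0.746, 0.666, 0.0, 0.0]
wrist_force: [1.8, 0.1, -1.3]
finger_gap: 0.0459
gripper_force: 31.5
```

```bash
python3 -c "
from h import *
s,q=st(); print(np.round(s['qpos'],3),bed(s['position']))
C=cal('wrist'); im=snapshot('wrist'); save(im,'w7')
"
```

```text
t 24.75 pos [0.5981 0.1591 0.0718] yaw_y -6.50 tilt [ 0.001 -0.   ] F [ 1.8  0.1 -1.3] gap 0.0459 g 31.5
[-0.672  0.61   0.473  1.783 -0.36   0.833 -0.141] [  55.43643789 -160.1520201 ]
```

View pics/w7.png

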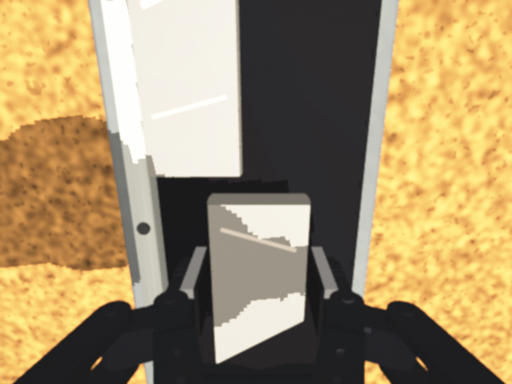

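The long slab's end is at row 177 and the held short slab is behind it, slant away from the stop, with both fingers clear of the fence. I'll lower it.

drive_tool --plan '[{"xyz": [0,-0.2,1.0],"rot": [0,0,-0.2],"fingers": 1},{"xyz": [0,0,0.5],"rot": [0,0,0],"fingers": 1},{"xyz": [0,0,0.2],"rot": [0,0,0],"fingers": 1},{"xyz": [0,0,0.15],"rot": [0,0,0],"fingers": 1},{"xyz": [0,0,0.1],"rot": [0,0,0],"fingers": 1},{"xyz": [0,0,0],"rot": [0,0,0],"fingers": 1}]'

```text
t: 25.4
position: [0.5954, 0.1595, 0.0513]
orientation: [0.745, 0.667, 0.0, -0.0]
wrist_force: [-1.2, -0.2, 1.0]
finger_gap: 0.0458
gripper_force: 31.8
```

drive_tool --plan '[{"xyz": [0.15,0,0],"rot": [0,0,0],"fingers": 1},{"xyz": [0.15,0,0],"rot": [0,0,0],"fingers": 1},{"xyz": [0.15,0,0],"rot": [0,0,0],"fingers": 1},{"xyz": [0,0,0],"rot": [0,0,0],"fingers": 1}]'

```text
t: 25.8
position: [0.5962, 0.1641, 0.0513]
orientation: [0.745, 0.667, 0.0, 0.0]
wrist_force: [-0.9, -2.2, 1.5]
finger_gap: 0.0458
gripper_force: 31.9
```

drive_tool --plan '[{"xyz": [0.1,0,0],"rot": [0,0,0],"fingers": 1},{"xyz": [0,0,0],"rot": [0,0,0],"fingers": 1}]'

```text
t: 26.0
position: [0.5962, 0.1647, 0.0513]
orientation: [0.745, 0.667, 0.0, 0.0]
wrist_force: [-0.3, -2.3, 3.9]
finger_gap: 0.0459
gripper_force: 32.0
```

drive_tool --plan '[{"xyz": [0.1,0,0],"rot": [0,0,0],"fingers": 1},{"xyz": [0,0,0],"rot": [0,0,0],"fingers": 1}]'

```text
t: 26.2
position: [0.5963, 0.1657, 0.0513]
orientation: [0.745, 0.667, 0.0, 0.0]
wrist_force: [0.2, -4.0, 4.0]
finger_gap: 0.0462
gripper_force: 32.2
```

drive_tool --plan '[{"xyz": [0.1,0,-0.05],"rot": [0,0,0],"fingers": 1},{"xyz": [0,0,0],"rot": [0,0,0],"fingers": 1}]'

```text
t: 26.4
position: [0.5961, 0.1674, 0.0513]
orientation: [0.745, 0.667, 0.0, -0.0]
wrist_force: [1.0, -1.6, 0.3]
finger_gap: 0.0459
gripper_force: 31.7
```

drive_tool --plan '[{"xyz": [0.1,0,0],"rot": [0,0,0],"fingers": 1},{"xyz": [0,0,0],"rot": [0,0,0],"fingers": 1}]'

```text
t: 26.6
position: [0.5961, 0.1674, 0.0514]
orientation: [0.745, 0.667, -0.0, 0.0]
wrist_force: [0.9, -5.3, 0.6]
finger_gap: 0.0457
gripper_force: 31.7
```

drive_tool --plan '[{"xyz": [0.1,0,0],"rot": [0,0,0],"fingers": 1},{"xyz": [0,0,0],"rot": [0,0,0],"fingers": 1}]'

```text
t: 26.8
position: [0.5961, 0.1674, 0.0513]
orientation: [0.745, 0.667, -0.001, 0.0]
wrist_force: [0.0, -6.9, 0.9]
finger_gap: 0.0459
gripper_force: 31.8
```

Butt contact is felt. I'll back off slightly, release, go around and push toward the fence.

drive_tool --plan '[{"xyz": [-0.25,0,0],"rot": [0,0,0],"fingers": 1},{"xyz": [0,0,0],"rot": [0,0,0],"fingers": -0.3},{"xyz": [0,0,0],"rot": [0,0,0],"fingers": -0.3},{"xyz": [0,0,0],"rot": [0,0,0],"fingers": -0.3},{"xyz": [0,0,0],"rot": [0,0,0],"fingers": -0.3},{"xyz": [0,0,-1],"rot": [0,0,0],"fingers": -0.3},{"xyz": [0,0,-4],"rot": [0,0,0],"fingers": -0.3},{"xyz": [-0.2,2.3,0],"rot": [0,0,0],"fingers": 1},{"xyz": [0,2.3,0],"rot": [0,0,0],"fingers": 1},{"xyz": [0,0,0],"rot": [0,0,0],"fingers": 1},{"xyz": [0,0,0],"rot": [0,0,0],"fingers": 1},{"xyz": [0,0,0],"rot": [0,0,0],"fingers": 1},{"xyz": [0,0,0],"rot": [0,0,0],"fingers": 1},{"xyz": [0,0,2.5],"rot": [0,0,0],"fingers": 1},{"xyz": [0,0,1.8],"rot": [0,0,0],"fingers": 1},{"xyz": [0,0,0.4],"rot": [0,0,0],"fingers": 1},{"xyz": [0,0,0],"rot": [0,0,0],"fingers": 1}]'

```text
t: 28.5
position: [0.6409, 0.1595, 0.0542]
orientation: [0.745, 0.667, -0.001, -0.0]
wrist_force: [-0.4, -0.3, 0.2]
finger_gap: -0.0001
gripper_force: 0.0
```

```bash
python3 -c "
from h import *
s,q=st(); print(np.round(s['qpos'],3),bed(s['position']))"
```

```text
t 28.50 pos [0.6409 0.1595 0.0542] yaw_y -6.27 tilt [-0.001 -0.   ] F [-0.4 -0.3  0.2] gap -0.0001 g 0.0
[-0.624  0.693  0.459  1.678 -0.382  0.862 -0.115] [  97.96266734 -155.10890553]
```

drive_tool --plan '[{"xyz": [0,-0.5,0],"rot": [0,0,0],"fingers": 1},{"xyz": [0,-0.2,0],"rot": [0,0,0],"fingers": 1},{"xyz": [0,-0.2,0],"rot": [0,0,0],"fingers": 1},{"xyz": [0,-0.2,0],"rot": [0,0,0],"fingers": 1},{"xyz": [0,-0.2,0],"rot": [0,0,0],"fingers": 1},{"xyz": [0,-0.2,0],"rot": [0,0,0],"fingers": 1},{"xyz": [0,-0.2,0],"rot": [0,0,0],"fingers": 1},{"xyz": [0,-0.2,0],"rot": [0,0,0],"fingers": 1},{"xyz": [0,-0.2,0],"rot": [0,0,0],"fingers": 1},{"xyz": [0,-0.2,0],"rot": [0,0,0],"fingers": 1},{"xyz": [0,-0.2,0],"rot": [0,0,0],"fingers": 1},{"xyz": [0,-0.2,0],"rot": [0,0,0],"fingers": 1},{"xyz": [0,-0.2,0],"rot": [0,0,0],"fingers": 1},{"xyz": [0,-0.2,0],"rot": [0,0,0],"fingers": 1},{"xyz": [0,0,0],"rot": [0,0,0],"fingers": 1}]'

```text
t: 30.0
position: [0.6105, 0.163, 0.0547]
orientation: [0.745, 0.667, -0.0, -0.0]
wrist_force: [-0.4, -1.1, 1.8]
finger_gap: 0.0004
gripper_force: 1.3
```

```bash
python3 -c "
from h import *
s,q=st(); print(bed(s['position']))
C=cal('wrist'); im=snapshot('wrist'); save(im,'w8')
for c,W,r in slabs(im,C,.061):
    if cv2.contourArea(c)>1500: print([tuple(np.round(bed(x/1000),1).tolist()) for x in cv2.approxPolyDP((W*1000).astype(np.float32),2,True)[:,0]])
"
```

```text
t 30.00 pos [0.6105 0.163  0.0547] yaw_y -6.27 tilt [-0.  0.] F [-0.4 -1.1  1.8] gap 0.0004 g 1.3
[  67.37768124 -154.97836   ]
[(107.7, -42.0), (107.6, -172.7), (114.5, -176.3), (114.7, -42.0)]
[(47.6, -41.9), (-12.1, -41.7), (-12.0, -197.0), (4.8, -185.5), (6.1, -119.2), (14.1, -120.2), (13.7, -179.3), (26.6, -172.0), (34.6, -172.6), (37.4, -176.8), (45.1, -174.4), (54.9, -148.8), (59.7, -148.8), (58.4, -166.2), (64.3, -169.7), (64.5, -143.9), (59.8, -142.9), (59.8, -115.5), (47.3, -114.1)]
```

The vision figures put the short slab about 12 mm off the fence (14–60 mm). Its contact offset is smaller than the long slab's, so the fingertips look chamfered and were bearing on the slab's top edge. I'll back off, go lower and push on the vertical face.

drive_tool --plan '[{"xyz": [0,0.5,0],"rot": [0,0,0],"fingers": 1},{"xyz": [0,0.6,0],"rot": [0,0,0],"fingers": 1},{"xyz": [0,0,0.4],"rot": [0,0,0],"fingers": 1},{"xyz": [0,0,0.2],"rot": [0,0,0],"fingers": 1},{"xyz": [0,-0.2,0],"rot": [0,0,0],"fingers": 1},{"xyz": [0,-0.2,0],"rot": [0,0,0],"fingers": 1},{"xyz": [0,-0.2,0],"rot": [0,0,0],"fingers": 1},{"xyz": [0,-0.2,0],"rot": [0,0,0],"fingers": 1},{"xyz": [0,-0.2,0],"rot": [0,0,0],"fingers": 1},{"xyz": [0,0,0],"rot": [0,0,0],"fingers": 1}]'

```text
t: 31.05
position: [0.6115, 0.1629, 0.0487]
orientation: [0.745, 0.667, 0.0, -0.0]
wrist_force: [0.0, 0.1, 0.4]
finger_gap: -0.0003
gripper_force: 0.0
```

```bash
python3 -c "
from h import *
s,q=st(); print(bed(s['position']))
C=cal('wrist'); im=snapshot('wrist'); save(im,'w9')
for c,W,r in slabs(im,C,.061):
    if cv2.contourArea(c)>1500: print([tuple(np.round(bed(x/1000),1).tolist()) for x in cv2.approxPolyDP((W*1000).astype(np.float32),2,True)[:,0]])
"
```

```text
t 31.05 pos [0.6115 0.1629 0.0487] yaw_y -6.27 tilt [-0.  0.] F [0.  0.1 0.4] gap -0.0003 g 0.0
[  68.35102917 -154.91308873]
[(107.6, -43.2), (107.2, -166.5), (114.5, -172.2), (114.8, -44.2)]
[(47.7, -43.1), (-11.3, -43.0), (-11.5, -194.0), (5.2, -182.9), (6.3, -119.4), (7.5, -180.5), (29.3, -167.6), (43.1, -171.6), (51.1, -163.7), (54.6, -116.2), (47.4, -112.6)]
```

drive_tool --plan '[{"xyz": [0,-0.15,0],"rot": [0,0,0],"fingers": 1},{"xyz": [0,-0.15,0],"rot": [0,0,0],"fingers": 1},{"xyz": [0,-0.1,0],"rot": [0,0,0],"fingers": 1},{"xyz": [0,-0.1,0],"rot": [0,0,0],"fingers": 1},{"xyz": [0,0,0],"rot": [0,0,0],"fingers": 1}]'

```text
t: 31.6
position: [0.6068, 0.1633, 0.0487]
orientation: [0.745, 0.667, 0.0, 0.0]
wrist_force: [0.8, -0.2, 0.4]
finger_gap: 0.0001
gripper_force: 0.4
```

drive_tool --plan '[{"xyz": [0,-0.1,0],"rot": [0,0,0],"fingers": 1},{"xyz": [0,0,0],"rot": [0,0,0],"fingers": 1}]'

```text
t: 31.8
position: [0.6058, 0.1634, 0.0487]
orientation: [0.745, 0.667, 0.0, 0.0]
wrist_force: [1.4, -0.6, 0.6]
finger_gap: 0.0
gripper_force: 0.5
```

drive_tool --plan '[{"xyz": [0,-0.05,0],"rot": [0,0,0],"fingers": 1},{"xyz": [0,0,0],"rot": [0,0,0],"fingers": 1}]'

```text
t: 32.0
position: [0.6054, 0.1635, 0.0487]
orientation: [0.745, 0.667, 0.0, 0.0]
wrist_force: [1.9, -0.9, 0.8]
finger_gap: 0.0
gripper_force: 0.7
```

drive_tool --plan '[{"xyz": [0,-0.05,0],"rot": [0,0,0],"fingers": 1},{"xyz": [0,0,0],"rot": [0,0,0],"fingers": 1}]'

```text
t: 32.2
position: [0.6049, 0.1635, 0.0487]
orientation: [0.745, 0.667, 0.0, 0.0]
wrist_force: [0.8, -0.2, 0.3]
finger_gap: 0.0002
gripper_force: 0.8
```

drive_tool --plan '[{"xyz": [0,-0.07,0],"rot": [0,0,0],"fingers": 1},{"xyz": [0,0,0],"rot": [0,0,0],"fingers": 1}]'

```text
t: 32.4
position: [0.6042, 0.1637, 0.0487]
orientation: [0.745, 0.667, 0.0, 0.0]
wrist_force: [2.2, -0.6, 1.7]
finger_gap: 0.0002
gripper_force: 0.9
```

drive_tool --plan '[{"xyz": [0,-0.07,0],"rot": [0,0,0],"fingers": 1},{"xyz": [0,0,0],"rot": [0,0,0],"fingers": 1}]'

```text
t: 32.6
position: [0.6039, 0.1638, 0.0487]
orientation: [0.745, 0.667, 0.0, 0.0]
wrist_force: [4.7, 0.1, 0.1]
finger_gap: 0.0004
gripper_force: 1.9
```

drive_tool --plan '[{"xyz": [0,-0.07,0],"rot": [0,0,0],"fingers": 1},{"xyz": [0,0,0],"rot": [0,0,0],"fingers": 1}]'

```text
t: 32.8
position: [0.6038, 0.1638, 0.049]
orientation: [0.745, 0.667, 0.001, 0.001]
wrist_force: [4.8, 1.0, -0.8]
finger_gap: -0.0001
gripper_force: 2.7
```

drive_tool --plan '[{"xyz": [0,-0.05,0],"rot": [0,0,0],"fingers": 1},{"xyz": [0,0,0],"rot": [0,0,0],"fingers": 1}]'

```text
t: 33.0
position: [0.6038, 0.1638, 0.0491]
orientation: [0.745, 0.667, 0.001, 0.001]
wrist_force: [6.7, -0.0, -0.5]
finger_gap: 0.0
gripper_force: 3.2
```

The short slab is home against the fence. Now I'll push its slanted end along the break's normal, which presses it toward both the long slab and the fence.

drive_tool --plan '[{"xyz": [0,0.5,0],"rot": [0,0,0],"fingers": 1},{"xyz": [0,0.5,0],"rot": [0,0,0],"fingers": 1},{"xyz": [0,0,-3],"rot": [0,0,0],"fingers": 1},{"xyz": [0,0,-3],"rot": [0,0,0],"fingers": 1},{"xyz": [-2.9,-1.8,0],"rot": [0,0,0],"fingers": 1},{"xyz": [-2.9,-1.8,0],"rot": [0,0,0],"fingers": 1},{"xyz": [0,0,0],"rot": [0,0,-7.7],"fingers": 1},{"xyz": [0,0,0],"rot": [0,0,-7.7],"fingers": 1},{"xyz": [0,0,0],"rot": [0,0,-7.7],"fingers": 1},{"xyz": [0,0,0],"rot": [0,0,-7.7],"fingers": 1},{"xyz": [0,0,0],"rot": [0,0,0],"fingers": 1},{"xyz": [0,0,0],"rot": [0,0,0],"fingers": 1}]'

```text
t: 34.2
position: [0.5698, 0.1088, 0.1084]
orientation: [0.543, 0.84, -0.0, -0.0]
wrist_force: [-0.1, -0.3, -0.6]
finger_gap: -0.0004
gripper_force: 0.0
```

```bash
python3 -c "
from h import *
s,q=st(); print(bed(s['position']))
C=cal('wrist'); im=snapshot('wrist'); save(im,'w10')
for c,W,r in slabs(im,C,.061):
    if cv2.contourArea(c)>1500: print([tuple(np.round(bed(x/1000),1).tolist()) for x in cv2.approxPolyDP((W*1000).astype(np.float32),2,True)[:,0]])
"
```

```text
t 34.20 pos [0.5698 0.1088 0.1084] yaw_y 24.28 tilt [-0.001  0.   ] F [-0.1 -0.3 -0.6] gap -0.0004 g 0.0
[  32.69101512 -213.19268766]
[(45.7, -60.5), (-12.8, -94.9), (-14.0, -311.3), (-10.2, -321.9), (-1.7, -320.0), (1.1, -312.3), (-0.6, -207.9), (46.1, -180.5)]
[(-17.7, -97.8), (-28.9, -104.3), (-26.8, -229.5), (-28.9, -232.3), (-28.7, -308.5), (-25.3, -313.1), (-16.2, -311.6), (-18.7, -286.7)]
```

View pics/w10.png

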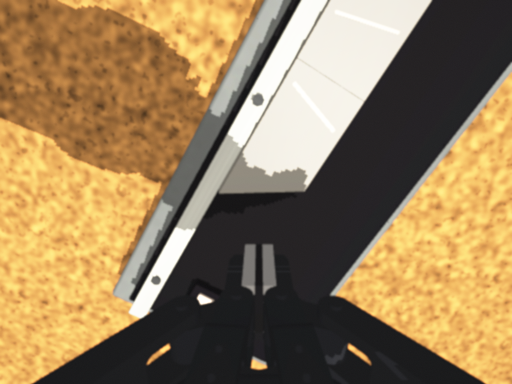

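The last picture shows both slabs flush along the fence with only a hairline joint, and the slanted end squarely ahead of the fingers. I'll lower and push gently.

drive_tool --plan '[{"xyz": [0,0,3],"rot": [0,0,0],"fingers": 1},{"xyz": [0,0,2.5],"rot": [0,0,0],"fingers": 1},{"xyz": [0,0,0.4],"rot": [0,0,0],"fingers": 1},{"xyz": [0.3,0,0],"rot": [0,0,0],"fingers": 1},{"xyz": [0.3,0,0],"rot": [0,0,0],"fingers": 1},{"xyz": [0.1,0,0],"rot": [0,0,0],"fingers": 1},{"xyz": [0.1,0,0],"rot": [0,0,0],"fingers": 1},{"xyz": [0,0,0],"rot": [0,0,0],"fingers": 1}]'

```text
t: 35.05
position: [0.567, 0.1167, 0.0503]
orientation: [0.541, 0.841, 0.0, 0.0]
wrist_force: [0.6, -0.7, 0.7]
finger_gap: 0.0002
gripper_force: 0.0
```

drive_tool --plan '[{"xyz": [0.1,0,0],"rot": [0,0,0],"fingers": 1},{"xyz": [0,0,0],"rot": [0,0,0],"fingers": 1}]'

```text
t: 35.25
position: [0.5664, 0.1172, 0.0498]
orientation: [0.541, 0.841, 0.0, 0.0]
wrist_force: [0.4, -0.1, 0.4]
finger_gap: 0.0004
gripper_force: 0.0
```

drive_tool --plan '[{"xyz": [0.1,0,0],"rot": [0,0,0],"fingers": 1},{"xyz": [0,0,0],"rot": [0,0,0],"fingers": 1}]'

```text
t: 35.45
position: [0.5663, 0.1175, 0.0497]
orientation: [0.541, 0.841, -0.0, 0.0]
wrist_force: [0.6, -2.7, 0.3]
finger_gap: 0.0001
gripper_force: 1.2
```

drive_tool --plan '[{"xyz": [0.1,0,0],"rot": [0,0,0],"fingers": 1},{"xyz": [0,0,0],"rot": [0,0,0],"fingers": 1}]'

```text
t: 35.65
position: [0.5663, 0.1176, 0.0498]
orientation: [0.541, 0.841, -0.0, 0.001]
wrist_force: [2.6, -3.9, 0.2]
finger_gap: 0.0
gripper_force: 2.7
```

drive_tool --plan '[{"xyz": [0.1,0,0],"rot": [0,0,0],"fingers": 1},{"xyz": [0,0,0],"rot": [0,0,0],"fingers": 1}]'

```text
t: 35.85
position: [0.5662, 0.1176, 0.0498]
orientation: [0.542, 0.841, -0.0, 0.001]
wrist_force: [4.2, -7.1, 0.4]
finger_gap: 0.0002
gripper_force: 3.9
```

drive_tool --plan '[{"xyz": [0.1,0,0],"rot": [0,0,0],"fingers": 1},{"xyz": [0,0,0],"rot": [0,0,0],"fingers": 1}]'

```text
t: 36.05
position: [0.5662, 0.1176, 0.0498]
orientation: [0.542, 0.84, -0.001, 0.002]
wrist_force: [4.7, -8.9, -1.2]
finger_gap: 0.0002
gripper_force: 5.0
```

drive_tool --plan '[{"xyz": [0.1,0,0],"rot": [0,0,0],"fingers": 1},{"xyz": [0,0,0],"rot": [0,0,0],"fingers": 1}]'

```text
t: 36.25
position: [0.5662, 0.1176, 0.0498]
orientation: [0.542, 0.84, -0.001, 0.002]
wrist_force: [5.4, -10.8, -1.8]
finger_gap: 0.0005
gripper_force: 6.2
```

The push ended firm at 12 N without further travel. I'll retreat, look numerically, and give the long slab a low confirming push.

drive_tool --plan '[{"xyz": [-0.5,0,0],"rot": [0,0,0],"fingers": 1},{"xyz": [-1,0,0],"rot": [0,0,0],"fingers": 1},{"xyz": [-1,0,0],"rot": [0,0,0],"fingers": 1},{"xyz": [0,0,-3],"rot": [0,0,0],"fingers": 1},{"xyz": [0,0,-3],"rot": [0,0,0],"fingers": 1},{"xyz": [0,0,0],"rot": [0,0,7.7],"fingers": 1},{"xyz": [0,0,0],"rot": [0,0,7.7],"fingers": 1},{"xyz": [0,0,0],"rot": [0,0,7.7],"fingers": 1},{"xyz": [0,0,0],"rot": [0,0,7.7],"fingers": 1},{"xyz": [4.1,0.93,0],"rot": [0,0,0],"fingers": 1},{"xyz": [4.1,0.93,0],"rot": [0,0,0],"fingers": 1},{"xyz": [4.1,0.93,0],"rot": [0,0,0],"fingers": 1},{"xyz": [4.1,0.93,0],"rot": [0,0,0],"fingers": 1},{"xyz": [0,0,0],"rot": [0,0,0],"fingers": 1},{"xyz": [0,0,0],"rot": [0,0,0],"fingers": 1}]'

```text
t: 37.75
position: [0.6293, 0.2587, 0.1089]
orientation: [0.744, 0.668, -0.0, -0.0]
wrist_force: [0.4, -0.9, -0.6]
finger_gap: -0.0003
gripper_force: 0.0
```

```bash
python3 -c "
from h import *
s,q=st(); print(bed(s['position']))"
```

```text
t 37.75 pos [0.6293 0.2587 0.1089] yaw_y -6.15 tilt [-0.001 -0.   ] F [ 0.4 -0.9 -0.6] gap -0.0003 g 0.0
[ 75.63931935 -57.77364872]
```

drive_tool --plan '[{"xyz": [0,0,3],"rot": [0,0,0],"fingers": 1},{"xyz": [0,0,2.5],"rot": [0,0,0],"fingers": 1},{"xyz": [0,0,0.5],"rot": [0,0,0],"fingers": 1},{"xyz": [0,-0.3,0],"rot": [0,0,0],"fingers": 1},{"xyz": [0,-0.3,0],"rot": [0,0,0],"fingers": 1},{"xyz": [0,-0.3,0],"rot": [0,0,0],"fingers": 1},{"xyz": [0,-0.2,0],"rot": [0,0,0],"fingers": 1},{"xyz": [0,-0.1,0],"rot": [0,0,0],"fingers": 1},{"xyz": [0,0,0],"rot": [0,0,0],"fingers": 1}]'

```text
t: 38.65
position: [0.6176, 0.2596, 0.0501]
orientation: [0.745, 0.667, 0.0, -0.0]
wrist_force: [-0.3, 0.2, -0.1]
finger_gap: 0.0001
gripper_force: 0.0
```

drive_tool --plan '[{"xyz": [0,-0.1,0],"rot": [0,0,0],"fingers": 1},{"xyz": [0,0,0],"rot": [0,0,0],"fingers": 1}]'

```text
t: 38.85
position: [0.6165, 0.2594, 0.0496]
orientation: [0.745, 0.667, -0.0, -0.0]
wrist_force: [-0.1, -0.6, 0.4]
finger_gap: 0.0002
gripper_force: 0.0
```

drive_tool --plan '[{"xyz": [0,-0.1,0],"rot": [0,0,0],"fingers": 1},{"xyz": [0,0,0],"rot": [0,0,0],"fingers": 1}]'

```text
t: 39.05
position: [0.6155, 0.2595, 0.0495]
orientation: [0.745, 0.667, -0.0, -0.0]
wrist_force: [-0.6, 0.4, 1.2]
finger_gap: -0.0003
gripper_force: 0.0
```

drive_tool --plan '[{"xyz": [0,-0.1,0],"rot": [0,0,0],"fingers": 1},{"xyz": [0,0,0],"rot": [0,0,0],"fingers": 1}]'

```text
t: 39.25
position: [0.6145, 0.2596, 0.0496]
orientation: [0.745, 0.667, -0.0, -0.0]
wrist_force: [0.3, 0.1, -0.5]
finger_gap: 0.0
gripper_force: 0.0
```

drive_tool --plan '[{"xyz": [0,-0.1,0],"rot": [0,0,0],"fingers": 1},{"xyz": [0,0,0],"rot": [0,0,0],"fingers": 1}]'

```text
t: 39.45
position: [0.6142, 0.2596, 0.0497]
orientation: [0.745, 0.667, 0.001, 0.0]
wrist_force: [2.3, -0.4, -0.8]
finger_gap: -0.0003
gripper_force: 1.4
```

drive_tool --plan '[{"xyz": [0,-0.1,0],"rot": [0,0,0],"fingers": 1},{"xyz": [0,0,0],"rot": [0,0,0],"fingers": 1}]'

```text
t: 39.65
position: [0.6141, 0.2596, 0.0501]
orientation: [0.745, 0.667, 0.001, 0.001]
wrist_force: [4.4, -0.1, -1.8]
finger_gap: 0.0003
gripper_force: 2.6
```

drive_tool --plan '[{"xyz": [0,-0.05,0],"rot": [0,0,0],"fingers": 1},{"xyz": [0,0,0],"rot": [0,0,0],"fingers": 1}]'

```text
t: 39.85
position: [0.614, 0.2596, 0.0503]
orientation: [0.745, 0.667, 0.001, 0.001]
wrist_force: [6.4, -0.4, -1.2]
finger_gap: -0.0001
gripper_force: 3.0
```

Firm at 60.4 mm, in line with the short slab's 60.6 mm. I'll retreat above and check the joint and edges numerically.

drive_tool --plan '[{"xyz": [0,0.5,0],"rot": [0,0,0],"fingers": 1},{"xyz": [0,0.8,0],"rot": [0,0,0],"fingers": 1},{"xyz": [0,0,-4],"rot": [0,0,0],"fingers": 1},{"xyz": [0,0,-4.5],"rot": [0,0,0],"fingers": 1},{"xyz": [-4,-1,-3],"rot": [0,0,0],"fingers": 1},{"xyz": [-4,-1,0],"rot": [0,0,0],"fingers": 1},{"xyz": [-4,-1,0],"rot": [0,0,0],"fingers": 1},{"xyz": [-4,-1,0],"rot": [0,0,0],"fingers": 1},{"xyz": [0,0,0],"rot": [0,0,0],"fingers": 1},{"xyz": [0,0,0],"rot": [0,0,0],"fingers": 1},{"xyz": [0,0,0],"rot": [0,0,0],"fingers": 1}]'

```text
t: 40.95
position: [0.5684, 0.1058, 0.164]
orientation: [0.744, 0.668, 0.0, -0.0]
wrist_force: [-0.1, 0.5, -0.8]
finger_gap: -0.0003
gripper_force: 0.0
```

```bash
python3 -c "
from h import *
s,q=st(); print(bed(s['position']))
C=cal('wrist'); im=snapshot('wrist'); save(im,'w11'); g=cv2.cvtColor(im,cv2.COLOR_RGB2GRAY)
def w(x,y): return np.r_[P0+B.T@np.array([x,y])/1000,.061]
def prof(pts):
    p=proj(C,np.array([w(*a) for a in pts])).astype(np.float32); return cv2.remap(g,p[:,0].copy(),p[:,1].copy(),cv2.INTER_LINEAR).ravel().tolist()
for x in (10,25,40): print('joint x',x,prof([(x,y) for y in np.arange(-108,-128,-1)]))
for x in (15,40): print('stop x',x,prof([(x,y) for y in np.arange(12,-8,-1)]))
for y in (-20,-60,-100,-130,-160): print('y',y,prof([(x,y) for x in range(-14,12)]),prof([(x,y) for x in range(40,56)]))
"
```

```text
t 40.95 pos [0.5684 0.1058 0.164 ] yaw_y -6.21 tilt [-0.     0.001] F [-0.1  0.5 -0.8] gap -0.0003 g 0.0
[  31.67832644 -216.391977  ]
joint x 10 [241, 242, 241, 241, 242, 242, 242, 242, 242, 242, 242, 242, 242, 242, 242, 242, 242, 241, 241, 241]
joint x 25 [243, 243, 243, 243, 243, 243, 243, 243, 243, 243, 243, 244, 243, 243, 243, 243, 243, 243, 243, 243]
joint x 40 [244, 244, 244, 244, 244, 245, 245, 245, 245, 245, 245, 245, 245, 245, 245, 245, 245, 245, 245, 245]
stop x 15 [0, 0, 0, 0, 0, 0, 0, 0, 0, 0, 0, 0, 0, 0, 0, 0, 0, 0, 0, 0]
stop x 40 [0, 0, 0, 0, 0, 0, 0, 0, 0, 0, 0, 0, 0, 0, 0, 0, 0, 0, 0, 0]
y -20 [0, 0, 0, 0, 0, 0, 0, 0, 0, 0, 0, 0, 0, 0, 0, 0, 0, 0, 0, 0, 0, 0, 0, 0, 0, 0] [0, 0, 0, 0, 0, 0, 0, 0, 0, 0, 0, 0, 0, 0, 0, 0]
y -60 [0, 0, 0, 0, 0, 0, 0, 0, 0, 0, 0, 0, 0, 0, 0, 0, 0, 0, 0, 0, 0, 0, 0, 0, 0, 0] [0, 0, 0, 0, 0, 0, 0, 0, 0, 0, 0, 0, 0, 0, 0, 0]
y -100 [46, 58, 202, 254, 254, 253, 253, 253, 253, 254, 253, 254, 254, 241, 197, 231, 240, 240, 240, 240, 240, 241, 241, 241, 241, 241] [244, 244, 244, 244, 245, 239, 158, 58, 41, 42, 43, 43, 43, 43, 42, 42]
y -130 [48, 68, 200, 254, 254, 253, 254, 254, 254, 254, 254, 254, 254, 243, 212, 234, 240, 240, 240, 246, 253, 253, 250, 248, 245, 242] [244, 244, 245, 245, 246, 228, 133, 45, 40, 42, 41, 42, 42, 42, 42, 41]
y -160 [46, 74, 204, 254, 254, 254, 254, 254, 254, 254, 254, 254, 254, 222, 197, 231, 240, 240, 240, 240, 240, 240, 240, 240, 241, 241] [243, 243, 243, 243, 243, 219, 130, 53, 41, 41, 42, 41, 42, 41, 41, 42]
```

```bash
python3 -c "
from workcell import *
print(close_job())"
```

```text
the job is handed in; nothing more can be done
None
```

I handed the job in at about 41 s. The long slab is hard against the stop and fence, and the short slab is butted behind it with its slanted end away from the stop. No gap shows at the joint, the tile was not touched, and the highest contact force I read was about 12 N.

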